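# Feel for the latched key on the bench meter and release it

## Task

One of the four identical keys on the bench meter is still latched down. Starting with the key next to the round knob and working along the row, tap each key lightly with the fingertips to feel which one it is; when all four have been tapped, press the latched one in until it lets go, so that all four stand up level. Grasp nothing, do not push down the keys that are already up, and leave the glassware and tools where they are.

Things in the scene. Friction and masses are not known exactly. Their poses are not given: they have to be found in the camera images.
- meter: bench meter, a grey flat-topped box 160 (x) x 360 (y) x 60 mm tall, fixed to the bench, turned by up to 23 degrees; origin at the centre of its underside, x towards its back (away from the robot), y along it, z up. On its deck, at x = -30 mm, a row of four keys at y = +66, +22, -22, -66 mm, and in line with them a knob at y = +135 mm
- knob (a point): centre of the top of the meter's round black knob (48 mm across, 18 mm above the deck, fixed, not to be used); the row of keys begins 69 mm from it
- key_a: one of four identical off-white caps, 28 (x) x 24 (y) mm, 44 mm apart; which letter stands in which place changes from run to run. Origin at the centre of its flat top, axes as the meter's. An up key's top is 14 mm above the deck (74 mm above the bench); the one latched key, in any place of the row, stands 4 mm lower
- key_b: a key as key_a. Keys move straight down on a spring, 7 mm from up to the stop: an up key starts to give at about 4 N, the latched one (held by its catch) at about 5 N, and at the stop the spring pushes with about 6 N. A touch of about 2 N moves none of them
- key_d: a key as key_a. The latched key, pushed some 2 to 2.5 mm below where it stands, lets go of its catch and rises by itself to the up position as the finger withdraws
- key_c: a key as key_a. A tap may dip an up key a little, but pushing it in by more than 5 mm is a fault
- vial: small amber sample vial with a white cap, 22 mm across, 45 mm tall, standing on the meter's deck at the end of the key row away from the knob; a loose bystander, origin at the centre of its underside
- reagent_bottle: amber reagent jar, 60 mm across, 120 mm tall, beside the meter at its knob end; a loose bystander, origin at the centre of its underside
- beaker: glass beaker, 68 mm across the rim, 80 mm tall, beside the meter at the end away from the knob; a loose bystander, origin at the centre of its underside
- wash_bottle: white wash bottle with a spout, 64 mm across, 180 mm tall, beyond the meter at its knob end; a loose bystander, origin at the centre of its underside
- marker: marker pen, 16 mm thick, 120 mm long (origin under its middle), lying in front of the meter, on the robot's side; a loose bystander
- spatula: flat steel lab spatula, 175 mm long, 11 mm wide, 5 mm thick, lying behind the meter; a loose bystander, origin at the centre of its underside
- tube_rack: white test-tube rack, 70 x 200 mm, about 100 mm tall with its tubes, behind the meter; a loose bystander, origin at the centre of its underside

How it is judged:
On the way, in this order (a step that is already met when the one before it is completed fails the run):
1. the key beside the knob is touched by the fingers (((y of key_a in the frame of meter between 0.051 and 0.081 m and contact force between the fingers and key_a above 0.3 N) or (y of key_b in the frame of meter between 0.051 and 0.081 m and contact force between the fingers and key_b above 0.3 N) or (y of key_c in the frame of meter between 0.051 and 0.081 m and contact force between the fingers and key_c above 0.3 N) or (y of key_d in the frame of meter between 0.051 and 0.081 m and contact force between the fingers and key_d above 0.3 N))), for 0.03 s.
2. the key second from the knob is touched by the fingers (((y of key_a in the frame of meter between 0.007 and 0.037 m and contact force between the fingers and key_a above 0.3 N) or (y of key_b in the frame of meter between 0.007 and 0.037 m and contact force between the fingers and key_b above 0.3 N) or (y of key_c in the frame of meter between 0.007 and 0.037 m and contact force between the fingers and key_c above 0.3 N) or (y of key_d in the frame of meter between 0.007 and 0.037 m and contact force between the fingers and key_d above 0.3 N))), for 0.03 s.
3. the key third from the knob is touched by the fingers (((y of key_a in the frame of meter between -0.037 and -0.007 m and contact force between the fingers and key_a above 0.3 N) or (y of key_b in the frame of meter between -0.037 and -0.007 m and contact force between the fingers and key_b above 0.3 N) or (y of key_c in the frame of meter between -0.037 and -0.007 m and contact force between the fingers and key_c above 0.3 N) or (y of key_d in the frame of meter between -0.037 and -0.007 m and contact force between the fingers and key_d above 0.3 N))), for 0.03 s.
4. the key farthest from the knob is touched by the fingers (((y of key_a in the frame of meter between -0.081 and -0.051 m and contact force between the fingers and key_a above 0.3 N) or (y of key_b in the frame of meter between -0.081 and -0.051 m and contact force between the fingers and key_b above 0.3 N) or (y of key_c in the frame of meter between -0.081 and -0.051 m and contact force between the fingers and key_c above 0.3 N) or (y of key_d in the frame of meter between -0.081 and -0.051 m and contact force between the fingers and key_d above 0.3 N))), for 0.03 s.
5. only then is the latched key pressed in and released: all four keys stand up (z of each of key_a, key_b, key_c, key_d in the frame of meter above 0.0725 m), for 0.1 s.
At the end, for the whole second after the job is handed in: All four key tops stand more than 72.5 mm above the meter's underside (up is 74 mm, latched 70 mm) (all of step 5); the robot touches nothing.
It fails at once if a key that was up is pushed down (more than 5.2 mm) (distance of any of key_a, key_b, key_c, key_d from where it was at the start of the episode above 0.0052 m).
It fails at once if a bystander is lifted, carried or knocked away (moved more than 20 mm) or tipped (distance of any of vial, reagent_bottle, beaker, wash_bottle, marker, spatula, tube_rack from where it was at the start of the episode above 0.02 m or angle between any of vial, reagent_bottle, beaker, wash_bottle, tube_rack's own z axis and vertical above 0.5 rad).
It also fails if it takes over 51 s, if anything falls off the work surface, if the arm or the gripper's body presses on something with over 40 N, if the wrist force passes 120 N, or if a joint passes its speed limit or range.

## Robot

A 7-joint arm with a two-finger parallel gripper is mounted at the origin on the work surface. World frame = base frame: x ahead of the robot, y to its left, z up, the work surface at z = 0. Lengths are in m, angles in rad, forces in N, time in s.
With the tool pointing down it reaches from about 0.35 to 0.9 m from the base axis. Payload 8.1 kg.
Tool frame: the origin (TCP) lies on the centre line of the jaws, within the pads' length; the fingertips stand 17 mm ahead of it and the grasp point (between the pads) lies 2 mm behind it; z points along the fingers, y is the direction in which the jaws open and shut (so a half turn about z gives the same grasp; the last joint's range is limited). The gripper opens to 92 mm and grips with 3 to 60 N. Pads are 19 mm wide; open, the fingers measure 130 mm over their backs; the gripper's body (75 mm by 190 mm) begins 47 mm behind the grasp point.
Start: joints at [1.153, 0.434, 0.025, 1.573, -0.012, 1.134, -0.075], TCP at [0.193, -0.594, 0.244] pointing down, gripper open.
Joint ranges: [-2.62, 2.62], [-0.44, 2.09], [-1.27, 1.32], [0.08, 2.57], [-1.32, 4.46], [0.12, 2], [-2.74, 2.74]. Speed limits (rad/s): [2.22, 2.22, 3.01, 3.01, 3.14, 3.14, 3.14].

## Interface

Orientations are given as a rotation vector (axis times angle).
In Python, from cell import arm, imaging, job gives the robot as it stands.
- The arm moves only by the tool jog_arm, never from a script. Its argument "moves" is a list of rows, each an object with "fingers": the closure, from -1 (fully open) to 1 (shut); "xyz": the shift along the tool's x, y, z in cm, a list of three; "angular": the turn, a rotation vector about the tool's x, y, z in rad, a list of three. In form: [{"fingers": fingers, "xyz": [dx, dy, dz], "angular": [ax, ay, az]}, ...]. A call has 1 to 12 rows; each row is the pose to reach, as a shift and turn from the pose commanded when the call began, along the tool's axes at that moment; what a row does not reach only later rows make up. A row lasts 1/8 s, in which the tool goes at most 62.5 mm and 10.7 degrees, less where a joint would pass 70% of its speed; a pose out of reach is approached as far as the arm can. A call with a gripper value outside its range is refused whole. The fingers move at their own pace and stop on an object; "grip_force" is the grip in N (left out, the last holds). Time passes only in rows, so rows that repeat a pose let the fingers close. It gives the time, the measured TCP pose, the force and the opening at its end, in the units of the state.
- arm.observe(): the state, without advancing time (a new reading comes with each control period).
- imaging.get_image(name): name is "scene" or "side" or "wrist"; returns the picture (400x640x3 uint8, red, green, blue); there is no depth.
- imaging.camera_params(name): a dict with "fx", "fy", "cx", "cy" (pixels), "rvec" (rotation vector, rad) and "tvec" (3), from world to camera coordinates, as OpenCV has them; the wrist camera has in their place "hand_eye" (4x4, takes a point from camera to tool coordinates, whose origin is the TCP and whose axes are the flange's). Camera axes: x right, y down, z forward; pixel columns grow to the right and rows downward; lengths in m; the calibration is good to about 2 mm. A picture is of the moment at which its call begins: read the wrist's pose just before it. camera_params takes no time and is no camera call.
- job.sign_off(): hands the job in, once; it reports no verdict.
The state is a dict: "clock": time; "joints": joint angles; "dq": joint speeds; "joint_efforts": joint torques, N m; "position": TCP position; "ee_rot": TCP orientation; "force": force on the tool from outside, world axes, zero at the start; "ft_torque": the same for the moment, N m; "width": opening from 0.0 (shut) to 1.0 (fully open).
Only numpy, scipy, OpenCV 4.12 (cv2) and the standard library are available. Lean on these libraries where they do the work, as an engineer would, in place of code of your own. Each camera call takes 0.05 s, during which the arm holds its last target. There are 200 camera calls.

## Working session

There is one attempt and no reset: what is moved stays moved. The work goes in short steps, Python scripts to look and compute and a tool call to move; the robot and the scene stay as the last step left them, time stands still between calls to the robot, and variables do not carry over. Pictures are saved under pics/ and viewed, about 8 in all and at most 12, crops included, and the job is handed in when it is done.

Besides the shell and the picture viewer there is one more tool, called by a JSON object that holds its "name" and its "arguments". jog_arm: Moves the arm, as the interface text tells. Its arguments: {"type":"object","properties":{"moves":{"type":"array"},"grip_force":{"type":"number"}},"required":["moves"]}

```bash
mkdir -p pics; python3 - <<'E'
from cell import arm, imaging
import cv2,numpy as np
print(arm.observe())
for n in("scene","side","wrist"):
    p=imaging.camera_params(n);print(n,p)
for n in("scene","side"):
    im=imaging.get_image(n);cv2.imwrite(f"pics/{n}0.png",im[:,:,::-1])
E
```

```text
{'clock': 0.0, 'joints': array([ 1.15338842,  0.43520973,  0.02497513,  1.57413067, -0.0116266 ,
        1.13397257, -0.07507305]), 'dq': array([ 0.00041375,  0.00074975, -0.00129016, -0.00233802, -0.00274321,
       -0.00262989, -0.0010971 ]), 'joint_efforts': array([-1.10894625e-04, -6.67843652e+01,  9.84572209e-01, -3.14455569e+01,
       -6.05825102e-02,  4.29583434e-02,  1.35675195e-04]), 'position': array([ 0.19332152, -0.59382913,  0.24294021]), 'ee_rot': array([-3.10125530e+00, -4.92131948e-01,  5.72069248e-04]), 'force': array([-0.26119353, -0.05817602, -0.59223746]), 'ft_torque': array([ 0.04594127,  0.02588265, -0.04688742]), 'width': 0.9963957305104248}
scene {'fx': 515.8665234239988, 'fy': 515.8665234239988, 'cx': 320.15930693002383, 'cy': 196.24697650862936, 'rvec': array([ 1.00973563,  2.4370504 , -1.02453911]), 'tvec': array([ 0.37875785, -0.25268349,  1.54207886])}
side {'fx': 432.64332400372007, 'fy': 432.64332400372007, 'cx': 319.408881305627, 'cy': 195.9856143360378, 'rvec': array([ 2.42302044, -0.14464964,  0.04980115]), 'tvec': array([-0.56916969,  0.13862893,  0.93596581])}
wrist {'fx': 342.5738166482703, 'fy': 342.5738166482703, 'cx': 316.7188725583766, 'cy': 206.4724757167076, 'hand_eye': array([[ 1.53780481e-03, -9.59296539e-01, -2.82396503e-01,
         7.59969983e-02],
       [ 9.99998799e-01,  1.42011751e-03,  6.21428188e-04,
         1.76445806e-04],
       [-1.95097689e-04, -2.82397120e-01,  9.59297570e-01,
        -1.42064353e-01],
       [ 0.00000000e+00,  0.00000000e+00,  0.00000000e+00,
         1.00000000e+00]])}
```

View pics/scene0.png

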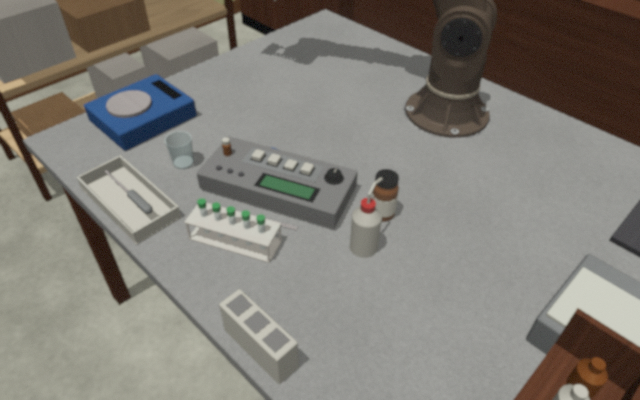

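View pics/side0.png

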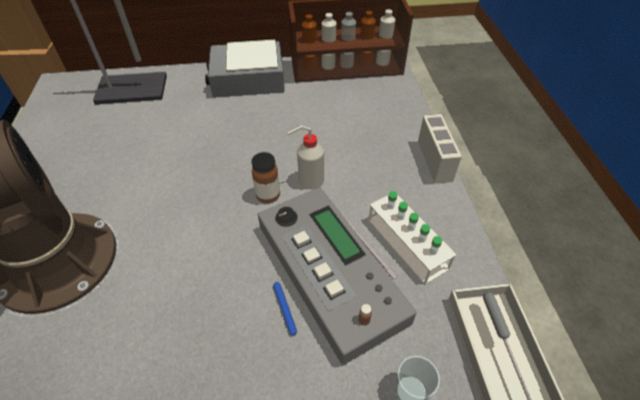

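The scene view shows keys at about (258,156), (274,160), (290,165) and (307,169), with the knob at (334,176). In the side view the keys are at (302,239), (312,255), (322,271) and (335,289), the knob at (286,216), and the vial at (365,314).

```bash
cat > h.py <<'E'
import cv2,numpy as np
from cell import arm, imaging
from scipy.spatial.transform import Rotation as R
def cam(n):
    p=imaging.camera_params(n);K=np.array([[p['fx'],0,p['cx']],[0,p['fy'],p['cy']],[0,0,1]])
    if 'rvec' in p: Rm=cv2.Rodrigues(p['rvec'])[0];return K,Rm.T,-Rm.T@p['tvec']
    s=arm.observe();T=np.eye(4);T[:3,:3]=R.from_rotvec(s['ee_rot']).as_matrix();T[:3,3]=s['position'];T=T@p['hand_eye']
    return K,T[:3,:3],T[:3,3]
def plane(c,uv,z):
    K,A,o=c;d=A@np.linalg.solve(K,[uv[0],uv[1],1]);return o+d*(z-o[2])/d[2]
def tri(c1,u1,c2,u2):
    P=[K@np.c_[A.T,-A.T@o] for K,A,o in(c1,c2)]
    X=cv2.triangulatePoints(P[0],P[1],np.array(u1,float).reshape(2,1),np.array(u2,float).reshape(2,1))[:,0];return X[:3]/X[3]
E
python3 - <<'E'
from h import *
C={n:cam(n) for n in("scene","side")}
ap={"scene":[(258,156),(274,160),(290,165),(307,169)],"side":[(335,289),(322,271),(312,255),(302,239)]}
kn={"scene":(334,176),"side":(286,216)}
U={}
for n in ap:
    im=cv2.imread(f"pics/{n}0.png").astype(int);U[n]=[]
    for a in ap[n]:
        x,y=a;r=11 if n=='side' else 9
        w=im[y-r:y+r+1,x-r:x+r+1].min(2)
        for t in (170,):
            q,l,st,ce=cv2.connectedComponentsWithStats((w>(w.max()*0.88)).astype('uint8'))
            k=1+st[1:,4].argmax();U[n].append(ce[k]+[x-r,y-r])
            print(n,a,w.max(),st[k],U[n][-1].round(1),plane(C[n],U[n][-1],.074).round(4))
    print('knob',plane(C[n],kn[n],.078))
for a,b in zip(U["scene"],U["side"]): print(tri(C["scene"],a,C["side"],b).round(4))
print(tri(C["scene"],kn["scene"],C["side"],kn["side"]))
print('vial',plane(C['side'],(365,309),.105),'bottle',plane(C['side'],(263,159),.12),'wash',plane(C['side'],(310,141),.18))
a=cv2.imread("pics/side0.png")[190:340,240:410];cv2.imwrite("pics/c1.png",cv2.resize(a,None,fx=4,fy=4,interpolation=cv2.INTER_CUBIC))
E
```

```text
scene (258, 156) 184 [ 3  3 11  7 57] [257.3 153. ] [ 0.5842 -0.1748  0.074 ]
scene (274, 160) 184 [ 3  3 11  8 61] [273.4 157.5] [ 0.5673 -0.1342  0.074 ]
scene (290, 165) 184 [ 4  4 11  8 60] [289.9 163.2] [ 0.553 -0.09   0.074]
scene (307, 169) 184 [ 3  3 11  8 64] [306.5 166.6] [ 0.5332 -0.0529  0.074 ]
knob [0.51387724 0.02007596 0.078     ]
side (335, 289) 201 [  3   2  16  14 137] [334.2 286.6] [ 0.5803 -0.1762  0.074 ]
side (322, 271) 200 [  4   3  16  13 123] [322.4 269. ] [ 0.563  -0.1359  0.074 ]
side (312, 255) 199 [  4   4  14  12 107] [311.3 253.6] [ 0.5456 -0.0983  0.074 ]
side (302, 239) 198 [  3   4  15  11 103] [301.  236.8] [ 0.5289 -0.0552  0.074 ]
knob [ 0.50223173 -0.00065278  0.078     ]
[ 0.5819 -0.1762  0.0723]
[ 0.5646 -0.1357  0.0721]
[ 0.5471 -0.0952  0.0679]
[ 0.5302 -0.0546  0.0717]
[0.50237156 0.00995145 0.06442243]
vial [ 0.62384504 -0.24239169  0.105     ] bottle [0.46244246 0.13418224 0.12      ] wash [0.56718369 0.11412985 0.18      ]
```

View pics/c1.png

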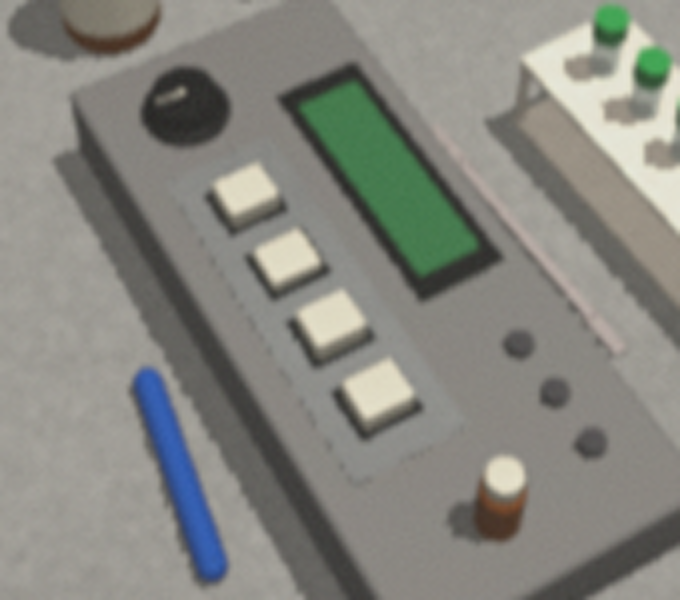

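The keys triangulate to a 44.0 mm spacing and a yaw of about 23°, which matches the data. The second key from the knob measures about 4 mm low and looks shorter, so it is probably the latched one. The next move goes above key 1 with the fingers shut and tool x along the row.

{"name": "jog_arm", "arguments": {"moves": [{"fingers": 1, "xyz": [48.7, -40.8, 4], "angular": [0, 0, -1.658]}, {"fingers": 1, "xyz": [48.7, -40.8, 4], "angular": [0, 0, -1.658]}, {"fingers": 1, "xyz": [48.7, -40.8, 4], "angular": [0, 0, -1.658]}, {"fingers": 1, "xyz": [48.7, -40.8, 4], "angular": [0, 0, -1.658]}, {"fingers": 1, "xyz": [48.7, -40.8, 4], "angular": [0, 0, -1.658]}, {"fingers": 1, "xyz": [48.7, -40.8, 4], "angular": [0, 0, -1.658]}, {"fingers": 1, "xyz": [48.7, -40.8, 4], "angular": [0, 0, -1.658]}, {"fingers": 1, "xyz": [48.7, -40.8, 4], "angular": [0, 0, -1.658]}, {"fingers": 1, "xyz": [48.7, -40.8, 4], "angular": [0, 0, -1.658]}, {"fingers": 1, "xyz": [48.7, -40.8, 4], "angular": [0, 0, -1.658]}, {"fingers": 1, "xyz": [48.7, -40.8, 4], "angular": [0, 0, -1.658]}, {"fingers": 1, "xyz": [48.7, -40.8, 4], "angular": [0, 0, -1.658]}]}}

```text
clock: 1.6
position: [0.5301, -0.0551, 0.2033]
ee_rot: [-1.731, -2.621, 0.001]
force: [0.5, -0.8, -0.6]
width: 0.004
```

```bash
python3 - <<'E'
from h import *
c=cam("wrist");im=imaging.get_image("wrist")[:,:,::-1];s=arm.observe();print(s['position'],R.from_rotvec(s['ee_rot']).as_matrix().round(4),s['force'],s['joints'].round(2))
cv2.imwrite("pics/w1.png",im)
q,l,st,ce=cv2.connectedComponentsWithStats((im.min(2)>150).astype('uint8'))
for i in range(1,q):
    if st[i,4]>150: print(st[i],ce[i].round(1),plane(c,ce[i],.074).round(4))
E
```

```text
[ 0.5296757  -0.05652744  0.20330811] [[-3.909e-01  9.204e-01 -1.200e-03]
 [ 9.204e-01  3.909e-01 -7.000e-04]
 [-1.000e-04 -1.400e-03 -1.000e+00]] [-0.53084577 -0.96904104 -1.26617744] [ 0.42  0.38 -0.55  1.82  0.23  1.01  0.18]
[    0     0   640   287 57089] [446.  90.] [0.5845 0.0634 0.074 ]
[    0   117   257   170 22399] [111.4 211.9] [ 0.3765 -0.1302  0.074 ]
[300 206  33   8 212] [315.1 210.1] [ 0.5313 -0.062   0.074 ]
[301 236  31  10 274] [315.9 240. ] [ 0.5424 -0.0862  0.074 ]
[  63  320  126   39 3208] [123.4 336.3] [ 0.4157 -0.2451  0.074 ]
[ 502  320   62   40 1371] [525.5 339.8] [ 0.761  -0.1009  0.074 ]
[448 332  41  27 472] [467.5 348.6] [ 0.7163 -0.1307  0.074 ]
[477 333  26  26 254] [492.7 341.7] [ 0.7341 -0.1147  0.074 ]
```

View pics/w1.png

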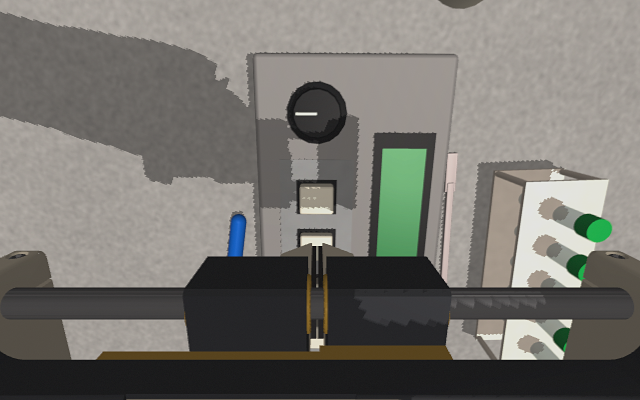

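The wrist view shows the knob at (317,112), the key 1 top at about columns 300–335 and rows 181–213, and key 2 partly visible behind the fingers at (317,240).

```bash
python3 - <<'E'
from h import *
c=cam("wrist")
for uv,z in [((317,112),.078),((317,82),.078),((317,142),.07),((317.5,197),.074),((317.5,184),.074),((317.5,213),.074),((300,200),.074),((335,200),.074)]: print(uv,plane(c,uv,z).round(4))
k=np.array([.5302,-.055]);y=np.array([-.391,.92]);print('exp knob',k+.069*y, 'key1 +-y edge',k+.012*y,k-.012*y)
a=cv2.imread("pics/w1.png")[150:260,250:390];cv2.imwrite("pics/w1c.png",cv2.resize(a,None,fx=5,fy=5,interpolation=cv2.INTER_CUBIC))
E
```

```text
(317, 112) [0.5015 0.0091 0.078 ]
(317, 82) [0.4931 0.0287 0.078 ]
(317, 142) [ 0.5105 -0.0121  0.07  ]
(317.5, 197) [ 0.5282 -0.0525  0.074 ]
(317.5, 184) [ 0.524  -0.0425  0.074 ]
(317.5, 213) [ 0.5336 -0.0651  0.074 ]
(300, 200) [ 0.516  -0.0605  0.074 ]
(335, 200) [ 0.5425 -0.0492  0.074 ]
exp knob [0.503221 0.00848 ] key1 +-y edge [ 0.525508 -0.04396 ] [ 0.534892 -0.06604 ]
```

View pics/w1c.png

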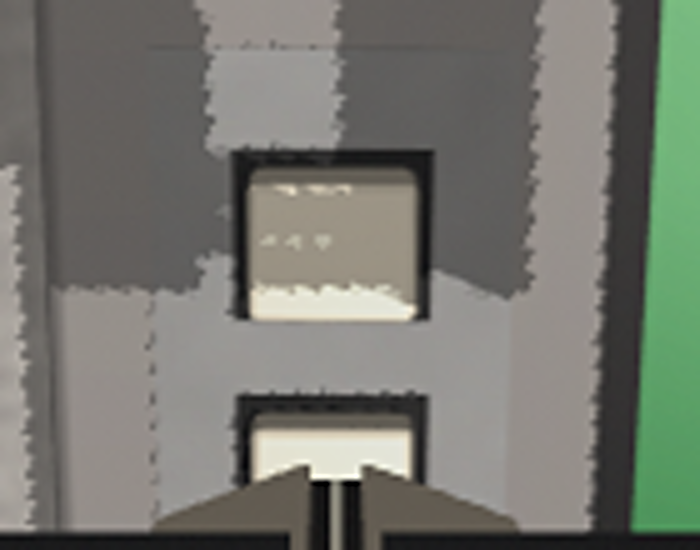

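Two views agree within 1 mm, so I descend to about 5 mm above key 1.

{"name": "jog_arm", "arguments": {"moves": [{"fingers": 1, "xyz": [0, 0, 5], "angular": [0, 0, 0]}, {"fingers": 1, "xyz": [0, 0, 9], "angular": [0, 0, 0]}, {"fingers": 1, "xyz": [0, 0, 10.5], "angular": [0, 0, 0]}, {"fingers": 1, "xyz": [0, 0, 10.5], "angular": [0, 0, 0]}, {"fingers": 1, "xyz": [0, 0, 10.5], "angular": [0, 0, 0]}, {"fingers": 1, "xyz": [0, 0, 10.5], "angular": [0, 0, 0]}]}}

```text
clock: 2.4
position: [0.5312, -0.0557, 0.1001]
ee_rot: [1.732, 2.618, 0.002]
force: [0.1, 0.4, -0.3]
width: 0.002
```

{"name": "jog_arm", "arguments": {"moves": [{"fingers": 1, "xyz": [0, 0, 0.2], "angular": [0, 0, 0]}, {"fingers": 1, "xyz": [0, 0, 0.4], "angular": [0, 0, 0]}, {"fingers": 1, "xyz": [0, 0, 0.4], "angular": [0, 0, 0]}]}}

```text
clock: 2.78
position: [0.5301, -0.0556, 0.0946]
ee_rot: [-1.733, -2.62, 0.0]
force: [-1.0, 0.3, -0.3]
width: 0.005
```

{"name": "jog_arm", "arguments": {"moves": [{"fingers": 1, "xyz": [0, 0, 0.1], "angular": [0, 0, 0]}, {"fingers": 1, "xyz": [0, 0, 0.2], "angular": [0, 0, 0]}, {"fingers": 1, "xyz": [0, 0, 0.2], "angular": [0, 0, 0]}]}}

```text
clock: 3.15
position: [0.5302, -0.0556, 0.0926]
ee_rot: [-1.733, -2.62, 0.0]
force: [0.0, 0.4, 0.2]
width: 0.006
```

{"name": "jog_arm", "arguments": {"moves": [{"fingers": 1, "xyz": [0, 0, 0.1], "angular": [0, 0, 0]}, {"fingers": 1, "xyz": [0, 0, 0.1], "angular": [0, 0, 0]}]}}

```text
clock: 3.4
position: [0.5302, -0.0556, 0.0917]
ee_rot: [-1.733, -2.62, 0.0]
force: [-0.7, 0.0, 0.5]
width: 0.005
```

{"name": "jog_arm", "arguments": {"moves": [{"fingers": 1, "xyz": [0, 0, 0.05], "angular": [0, 0, 0]}, {"fingers": 1, "xyz": [0, 0, 0.05], "angular": [0, 0, 0]}]}}

```text
clock: 3.65
position: [0.5303, -0.0556, 0.0914]
ee_rot: [1.733, 2.62, -0.0]
force: [0.0, -0.4, 2.8]
width: 0.006
```

{"name": "jog_arm", "arguments": {"moves": [{"fingers": 1, "xyz": [0, 0, 0.05], "angular": [0, 0, 0]}, {"fingers": 1, "xyz": [0, 0, 0.05], "angular": [0, 0, 0]}]}}

```text
clock: 3.9
position: [0.5303, -0.0556, 0.0908]
ee_rot: [1.733, 2.62, -0.0]
force: [-1.4, -0.4, 4.1]
width: 0.007
```

{"name": "jog_arm", "arguments": {"moves": [{"fingers": 1, "xyz": [0, 0, 0.05], "angular": [0, 0, 0]}, {"fingers": 1, "xyz": [0, 0, 0.05], "angular": [0, 0, 0]}]}}

```text
clock: 4.15
position: [0.5303, -0.0556, 0.0902]
ee_rot: [1.733, 2.62, 0.0]
force: [-0.5, 0.7, 4.0]
width: 0.003
```

Contact came at TCP z ≈ 0.0914 with about 4 N, so key 1 is up. Next is key 2.

{"name": "jog_arm", "arguments": {"moves": [{"fingers": 1, "xyz": [0, 0, -1.5], "angular": [0, 0, 0]}, {"fingers": 1, "xyz": [0, 0, -1.5], "angular": [0, 0, 0]}, {"fingers": 1, "xyz": [-4.4, 0, -1.5], "angular": [0, 0, 0]}, {"fingers": 1, "xyz": [-4.4, 0, -1.5], "angular": [0, 0, 0]}, {"fingers": 1, "xyz": [-4.4, 0, -1.5], "angular": [0, 0, 0]}, {"fingers": 1, "xyz": [-4.4, 0, -0.3], "angular": [0, 0, 0]}, {"fingers": 1, "xyz": [-4.4, 0, -0.3], "angular": [0, 0, 0]}, {"fingers": 1, "xyz": [-4.4, 0, -0.3], "angular": [0, 0, 0]}]}}

```text
clock: 5.15
position: [0.5473, -0.0956, 0.093]
ee_rot: [-1.732, -2.62, 0.0]
force: [-0.1, -1.0, 0.5]
width: 0.008
```

{"name": "jog_arm", "arguments": {"moves": [{"fingers": 1, "xyz": [0, 0, 0.1], "angular": [0, 0, 0]}, {"fingers": 1, "xyz": [0, 0, 0.2], "angular": [0, 0, 0]}, {"fingers": 1, "xyz": [0, 0, 0.2], "angular": [0, 0, 0]}]}}

```text
clock: 5.52
position: [0.5475, -0.0961, 0.0912]
ee_rot: [1.733, 2.62, -0.0]
force: [-0.0, 0.1, -0.7]
width: 0.007
```

{"name": "jog_arm", "arguments": {"moves": [{"fingers": 1, "xyz": [0, 0, 0.1], "angular": [0, 0, 0]}, {"fingers": 1, "xyz": [0, 0, 0.1], "angular": [0, 0, 0]}]}}

```text
clock: 5.78
position: [0.5474, -0.0961, 0.0902]
ee_rot: [-1.733, -2.62, 0.0]
force: [0.5, -0.4, -0.3]
width: 0.002
```

No contact at the up height, so key 2 is low. I carry on gently.

{"name": "jog_arm", "arguments": {"moves": [{"fingers": 1, "xyz": [0, 0, 0.1], "angular": [0, 0, 0]}, {"fingers": 1, "xyz": [0, 0, 0.2], "angular": [0, 0, 0]}, {"fingers": 1, "xyz": [0, 0, 0.2], "angular": [0, 0, 0]}]}}

```text
clock: 6.15
position: [0.5474, -0.0961, 0.0881]
ee_rot: [-1.733, -2.62, 0.0]
force: [-0.6, 0.6, 0.2]
width: 0.006
```

{"name": "jog_arm", "arguments": {"moves": [{"fingers": 1, "xyz": [0, 0, 0.05], "angular": [0, 0, 0]}, {"fingers": 1, "xyz": [0, 0, 0.05], "angular": [0, 0, 0]}]}}

```text
clock: 6.4
position: [0.5475, -0.0961, 0.0877]
ee_rot: [-1.733, -2.62, 0.0]
force: [-0.7, -0.3, 0.5]
width: 0.004
```

{"name": "jog_arm", "arguments": {"moves": [{"fingers": 1, "xyz": [0, 0, 0.05], "angular": [0, 0, 0]}, {"fingers": 1, "xyz": [0, 0, 0.05], "angular": [0, 0, 0]}]}}

```text
clock: 6.65
position: [0.5476, -0.0961, 0.0875]
ee_rot: [1.733, 2.62, -0.0]
force: [-1.2, -0.2, 4.1]
width: 0.008
```

Key 2 makes contact at TCP 0.0875, about 4 mm lower than key 1, so it is latched. Next is key 3.

{"name": "jog_arm", "arguments": {"moves": [{"fingers": 1, "xyz": [0, 0, -1.8], "angular": [0, 0, 0]}, {"fingers": 1, "xyz": [0, 0, -1.8], "angular": [0, 0, 0]}, {"fingers": 1, "xyz": [-4.4, 0, -1.8], "angular": [0, 0, 0]}, {"fingers": 1, "xyz": [-4.4, 0, -1.8], "angular": [0, 0, 0]}, {"fingers": 1, "xyz": [-4.4, 0, -1.8], "angular": [0, 0, 0]}, {"fingers": 1, "xyz": [-4.4, 0, -0.6], "angular": [0, 0, 0]}, {"fingers": 1, "xyz": [-4.4, 0, -0.55], "angular": [0, 0, 0]}, {"fingers": 1, "xyz": [-4.4, 0, -0.55], "angular": [0, 0, 0]}]}}

```text
clock: 7.65
position: [0.5644, -0.1361, 0.0924]
ee_rot: [-1.732, -2.62, 0.0]
force: [0.3, 0.1, 0.3]
width: 0.004
```

{"name": "jog_arm", "arguments": {"moves": [{"fingers": 1, "xyz": [0, 0, 0.1], "angular": [0, 0, 0]}, {"fingers": 1, "xyz": [0, 0, 0.15], "angular": [0, 0, 0]}, {"fingers": 1, "xyz": [0, 0, 0.15], "angular": [0, 0, 0]}]}}

```text
clock: 8.02
position: [0.5647, -0.1365, 0.0914]
ee_rot: [1.733, 2.62, -0.0]
force: [-0.8, 0.2, 2.1]
width: 0.0
```

{"name": "jog_arm", "arguments": {"moves": [{"fingers": 1, "xyz": [0, 0, 0.05], "angular": [0, 0, 0]}, {"fingers": 1, "xyz": [0, 0, 0.05], "angular": [0, 0, 0]}]}}

```text
clock: 8.28
position: [0.5647, -0.1366, 0.0909]
ee_rot: [1.733, 2.62, -0.0]
force: [-1.6, 1.1, 4.2]
width: 0.004
```

Key 3 is up. Next is key 4.

{"name": "jog_arm", "arguments": {"moves": [{"fingers": 1, "xyz": [0, 0, -1.5], "angular": [0, 0, 0]}, {"fingers": 1, "xyz": [0, 0, -1.5], "angular": [0, 0, 0]}, {"fingers": 1, "xyz": [-4.4, 0, -1.5], "angular": [0, 0, 0]}, {"fingers": 1, "xyz": [-4.4, 0, -1.5], "angular": [0, 0, 0]}, {"fingers": 1, "xyz": [-4.4, 0, -1.5], "angular": [0, 0, 0]}, {"fingers": 1, "xyz": [-4.4, 0, -0.2], "angular": [0, 0, 0]}, {"fingers": 1, "xyz": [-4.4, 0, -0.2], "angular": [0, 0, 0]}, {"fingers": 1, "xyz": [-4.4, 0, -0.2], "angular": [0, 0, 0]}]}}

```text
clock: 9.28
position: [0.5816, -0.1766, 0.0924]
ee_rot: [-1.732, -2.62, 0.0]
force: [0.3, -0.3, 0.6]
width: 0.003
```

{"name": "jog_arm", "arguments": {"moves": [{"fingers": 1, "xyz": [0, 0, 0.1], "angular": [0, 0, 0]}, {"fingers": 1, "xyz": [0, 0, 0.15], "angular": [0, 0, 0]}, {"fingers": 1, "xyz": [0, 0, 0.15], "angular": [0, 0, 0]}]}}

```text
clock: 9.65
position: [0.5819, -0.1771, 0.0914]
ee_rot: [1.733, 2.62, -0.0]
force: [-1.3, 0.3, 2.8]
width: 0.004
```

{"name": "jog_arm", "arguments": {"moves": [{"fingers": 1, "xyz": [0, 0, 0.05], "angular": [0, 0, 0]}, {"fingers": 1, "xyz": [0, 0, 0.05], "angular": [0, 0, 0]}]}}

```text
clock: 9.9
position: [0.5819, -0.177, 0.0908]
ee_rot: [-1.733, -2.62, 0.0]
force: [-1.8, 1.8, 4.2]
width: 0.003
```

Key 4 is up as well. The latched key is the second, so I go back to it and press.

{"name": "jog_arm", "arguments": {"moves": [{"fingers": 1, "xyz": [0, 0, -1.5], "angular": [0, 0, 0]}, {"fingers": 1, "xyz": [0, 0, -1.5], "angular": [0, 0, 0]}, {"fingers": 1, "xyz": [4.4, 0, -1.5], "angular": [0, 0, 0]}, {"fingers": 1, "xyz": [8.8, 0, -1.5], "angular": [0, 0, 0]}, {"fingers": 1, "xyz": [8.8, 0, -1.5], "angular": [0, 0, 0]}, {"fingers": 1, "xyz": [8.8, 0, -1.5], "angular": [0, 0, 0]}, {"fingers": 1, "xyz": [8.8, 0, -0.2], "angular": [0, 0, 0]}, {"fingers": 1, "xyz": [8.8, 0, 0.2], "angular": [0, 0, 0]}, {"fingers": 1, "xyz": [8.8, 0, 0.3], "angular": [0, 0, 0]}, {"fingers": 1, "xyz": [8.8, 0, 0.3], "angular": [0, 0, 0]}]}}

```text
clock: 11.15
position: [0.5474, -0.0965, 0.0876]
ee_rot: [-1.734, -2.619, 0.0]
force: [0.5, -0.3, -0.2]
width: 0.006
```

{"name": "jog_arm", "arguments": {"moves": [{"fingers": 1, "xyz": [0, 0, 0.1], "angular": [0, 0, 0]}, {"fingers": 1, "xyz": [0, 0, 0.2], "angular": [0, 0, 0]}, {"fingers": 1, "xyz": [0, 0, 0.25], "angular": [0, 0, 0]}, {"fingers": 1, "xyz": [0, 0, 0.25], "angular": [0, 0, 0]}]}}

```text
clock: 11.65
position: [0.5477, -0.0961, 0.0855]
ee_rot: [1.733, 2.62, 0.0]
force: [-0.5, -0.4, 2.6]
width: 0.002
```

{"name": "jog_arm", "arguments": {"moves": [{"fingers": 1, "xyz": [0, 0, 0.06], "angular": [0, 0, 0]}, {"fingers": 1, "xyz": [0, 0, 0.06], "angular": [0, 0, 0]}]}}

```text
clock: 11.9
position: [0.5477, -0.0961, 0.0849]
ee_rot: [1.733, 2.62, 0.0]
force: [-2.1, -1.1, 5.8]
width: 0.002
```

{"name": "jog_arm", "arguments": {"moves": [{"fingers": 1, "xyz": [0, 0, -0.1], "angular": [0, 0, 0]}, {"fingers": 1, "xyz": [0, 0, -0.3], "angular": [0, 0, 0]}, {"fingers": 1, "xyz": [0, 0, -0.45], "angular": [0, 0, 0]}, {"fingers": 1, "xyz": [0, 0, -0.45], "angular": [0, 0, 0]}]}}

```text
clock: 12.4
position: [0.5477, -0.0961, 0.0893]
ee_rot: [1.733, 2.62, 0.0]
force: [-0.7, -0.9, 4.6]
width: 0.004
```

The key follows the finger up: the force is still 4.6 N at TCP 0.0893, above its latched height. It has let go, so I retract fully.

{"name": "jog_arm", "arguments": {"moves": [{"fingers": 1, "xyz": [0, 0, -0.3], "angular": [0, 0, 0]}, {"fingers": 1, "xyz": [0, 0, -4], "angular": [0, 0, 0]}, {"fingers": 1, "xyz": [0, 0, -10], "angular": [0, 0, 0]}, {"fingers": 1, "xyz": [0, -6, -14], "angular": [0, 0, 0]}, {"fingers": 1, "xyz": [0, -12, -14], "angular": [0, 0, 0]}, {"fingers": 1, "xyz": [0, -18, -14], "angular": [0, 0, 0]}, {"fingers": 1, "xyz": [0, -18, -14], "angular": [0, 0, 0]}, {"fingers": 1, "xyz": [0, -18, -14], "angular": [0, 0, 0]}]}}

```text
clock: 13.4
position: [0.3819, -0.1664, 0.2293]
ee_rot: [1.734, 2.619, 0.0]
force: [0.9, -0.9, 0.7]
width: 0.007
```

```bash
python3 - <<'E'
from h import *
im=imaging.get_image("side")[:,:,::-1];im2=imaging.get_image("scene")[:,:,::-1]
f=lambda a:cv2.resize(a,(510,450),interpolation=cv2.INTER_CUBIC)
old=cv2.imread("pics/side0.png");d=np.abs(im.astype(int)-old).max(2)
cv2.imwrite("pics/end.png",np.hstack([cv2.resize(im[190:340,240:410],(400,353)),cv2.resize(im2[130:220,190:370],(400,353))]))
C={"side":cam("side"),"scene":cam("scene")}
ap={"scene":[(258,156),(274,160),(290,165),(307,169)],"side":[(335,289),(322,271),(312,255),(302,239)]}
U={}
for n,I in(("side",im),("scene",im2)):
    U[n]=[]
    for x,y in ap[n]:
        r=11 if n=='side' else 9;w=I[y-r:y+r+1,x-r:x+r+1].min(2)
        q,l,st,ce=cv2.connectedComponentsWithStats((w>(w.max()*0.88)).astype('uint8'));U[n].append(ce[1+st[1:,4].argmax()]+[x-r,y-r])
for a,b in zip(U["scene"],U["side"]): print(tri(C["scene"],a,C["side"],b).round(4))
s=arm.observe();print(s['position'],s['force'],s['clock'])
E
```

```text
[ 0.5818 -0.1761  0.0722]
[ 0.5646 -0.1356  0.0722]
[ 0.5471 -0.0951  0.0722]
[ 0.5304 -0.0544  0.0719]
[ 0.38295947 -0.1658139   0.22917611] [0.99845273 0.52216686 0.39247459] 13.5
```

View pics/end.png

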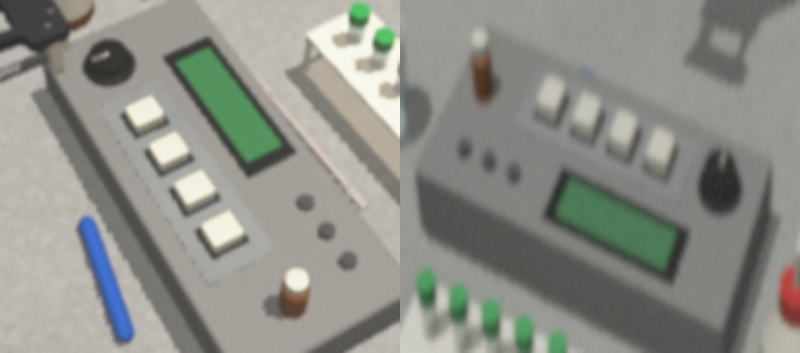

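All four keys look level in both views and now triangulate to the same height (71.9–72.2 mm; key 2 read 67.9 before). The vial, marker, spatula and rack stand where they were.

```bash
python3 -c "
from cell import job
print(job.sign_off())"
```

```text
the job is handed in; nothing more can be done
None
```

The latched key was the second from the knob. I tapped all four keys in order from the knob with shut fingers, then pressed that one, and it let go. The job was handed in at about 13.5 s on the robot's clock; the sign-off gives no verdict.

- **Taps:** keys 1, 3 and 4 made contact at TCP z ≈ 0.0914 m. Key 2 made contact about 4 mm lower, at 0.0875 m. No tap read above 4.2 N, and none dipped an up key by more than about 1.2 mm.
- **Release:** I pressed key 2 about 2.6 mm, reading 5.8 N. It then followed the finger up past its latched height, still pushing with 4.6 N.
- **Last checks:** all four key tops now triangulate level, at 71.9–72.2 mm; key 2 read 67.9 mm at the start. These heights are about 2 mm under the nominal 74 mm, which fits the stated calibration error, since the keys that were already up read the same at the start.
- **Scene:** the vial, marker, spatula and rack look unmoved in the final crops. The beaker and the two bottles were not in full view in those crops, but the arm never came near them. The arm is clear and touching nothing.

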